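# Fetch the setting gauge from under the punch guide and close the fixture again

## Task

The setting gauge is still in the punching fixture, under the guide plate. Put the punch and then the guide plate aside on the rubber mat (the plate lying flat), take out the gauge and lay it flat in the grey tray. Then close the fixture again: guide plate fully down on its two posts and the punch standing in its bush, down on the base; leave the two black clips to the right of the work alone.

Things in the scene. Friction and masses are not known exactly. Their poses are not given: they have to be found in the camera images.
- fixture: Punching fixture, fixed: dark steel base 124 (x) x 78 (y) x 10 mm; origin: centre of underside. Guide posts at x=+-50: 16 thick to a shoulder 27 above the origin, above it a pilot 8.4 thick tapering from 37 to a nose 44 up. Nest round the origin: the gauge lies on the base, length along y, between low pins (x=+-16.5, y=+-24, tops 16 up) and end stops (y=+-34, tops 15 up).
- guide_plate: Guide plate, loose, 0.19-0.31 kg: aluminium bar 124 (x) x 31 (y) x 8 mm with a square steel bush block 32 x 32 on its middle, top 20 above the origin: lift it by this block. Origin: centre of underside. Bush bore 20 wide right through on the z axis, mouth 26. Holes 12.5 wide at x=+-50 go over the posts' pilots, either way round. Seated (as at the start) its origin is 27 above the fixture's.
- punch: Punch, loose, 60 g: dark round steel pin, 53 mm long, 16 thick (upper part looks thinner but grips as 16). Origin: centre of the thick lower end, z along it. At the start it stands in the bush, foot on the gauge 22 above the fixture's origin, top 28 above the bush block. Back in the bush without the gauge its foot rests on the base, 10 above the fixture's origin, top 16 above the block.
- gauge: Setting gauge, loose, 0.12 kg: bright steel gauge block with two slots, 22 (x) x 56 (y) x 12 mm (z). At the start it lies in the fixture's nest, its two ends sticking out on both sides of the guide plate. Origin: centre of underside. Grip it across its 22 mm width (x), from the sides that face the posts (31 mm from gauge to post), so do not open wide there.
- mat: Ribbed black rubber mat, fixed, 134 (x) x 80 (y) x 3 mm, empty at the start. Origin: centre of underside. Side area for punch and guide plate: the plate fits along x, for instance at y=+18, with the punch beside it at y=-28.
- tray: Shallow grey plastic tray, fixed, empty at the start: 92 (x) x 78 (y) x 12 mm outside (rim 1.5 wider), walls and floor 3 mm. Origin: centre of underside. The gauge goes here, lying flat, its length along the tray's y.
- stud_clip: Black moulded clip with a round stud on top, 47 x 74 x 31 mm, on the bench right of the work. Bystander: leave it. Origin: centre of underside.
- plain_clip: Black moulded clip without a stud, 46 x 67 x 28 mm, on the bench right of the work, nearer the robot. Bystander: leave it. Origin: centre of underside.

How it is judged:
On the way, in this order (a step that is already met when the one before it is completed fails the run):
1. the punch is out of the guide plate and rests on the mat (x of punch in the frame of mat between -0.067 and 0.067 m and y of punch in the frame of mat between -0.04 and 0.04 m and z of punch in the frame of mat between -0.002 and 0.018 m and linear speed of punch below 0.02 m/s and contact force between punch and the fingers below 0.3 N), for 0.2 s.
2. the guide plate lies flat on the mat too (x of guide_plate in the frame of mat between -0.045 and 0.045 m and y of guide_plate in the frame of mat between -0.035 and 0.035 m and z of guide_plate in the frame of mat between 0 and 0.008 m and angle between guide_plate's own z axis and vertical below 0.1 rad and x of punch in the frame of mat between -0.067 and 0.067 m and y of punch in the frame of mat between -0.04 and 0.04 m and z of punch in the frame of mat between -0.002 and 0.018 m and linear speed of guide_plate below 0.02 m/s and contact force between guide_plate and the fingers below 0.3 N), for 0.2 s.
3. the gauge lies flat in the tray, plate and punch still on the mat (x of gauge in the frame of tray between -0.04 and 0.04 m and y of gauge in the frame of tray between -0.034 and 0.034 m and z of gauge in the frame of tray between 0 and 0.008 m and angle between gauge's own z axis and vertical below 0.15 rad and x of guide_plate in the frame of mat between -0.045 and 0.045 m and y of guide_plate in the frame of mat between -0.035 and 0.035 m and z of guide_plate in the frame of mat between 0 and 0.008 m and angle between guide_plate's own z axis and vertical below 0.1 rad and x of punch in the frame of mat between -0.067 and 0.067 m and y of punch in the frame of mat between -0.04 and 0.04 m and z of punch in the frame of mat between -0.002 and 0.018 m and linear speed of gauge below 0.02 m/s and contact force between gauge and the fingers below 0.3 N), for 0.2 s.
4. the guide plate is fully down on both posts, the punch still on the mat (x of guide_plate in the frame of fixture between -0.006 and 0.006 m and y of guide_plate in the frame of fixture between -0.006 and 0.006 m and z of guide_plate in the frame of fixture between 0.0245 and 0.0295 m and angle between guide_plate's own z axis and vertical below 0.06 rad and angle between the x axis of guide_plate and the x axis of fixture, either way round below 0.12 rad and x of gauge in the frame of tray between -0.04 and 0.04 m and y of gauge in the frame of tray between -0.034 and 0.034 m and z of gauge in the frame of tray between 0 and 0.008 m and angle between gauge's own z axis and vertical below 0.15 rad and x of punch in the frame of mat between -0.067 and 0.067 m and y of punch in the frame of mat between -0.04 and 0.04 m and z of punch in the frame of mat between -0.002 and 0.018 m and linear speed of guide_plate below 0.02 m/s and contact force between guide_plate and the fingers below 0.3 N), for 0.2 s.
At the end, for the whole second after the job is handed in: Gauge flat in the tray; guide plate down on both shoulders (2.5 mm in height, 6 mm sideways); punch standing in its bush (7 mm off the axis, foot within 4 mm of the base, lean under 0.25 rad); all at rest (x of punch in the frame of guide_plate between -0.007 and 0.007 m and y of punch in the frame of guide_plate between -0.007 and 0.007 m and z of punch in the frame of fixture between 0.006 and 0.0135 m and angle between punch's own z axis and vertical below 0.25 rad and x of guide_plate in the frame of fixture between -0.006 and 0.006 m and y of guide_plate in the frame of fixture between -0.006 and 0.006 m and z of guide_plate in the frame of fixture between 0.0245 and 0.0295 m and angle between guide_plate's own z axis and vertical below 0.06 rad and angle between the x axis of guide_plate and the x axis of fixture, either way round below 0.12 rad and x of gauge in the frame of tray between -0.04 and 0.04 m and y of gauge in the frame of tray between -0.034 and 0.034 m and z of gauge in the frame of tray between 0 and 0.008 m and angle between gauge's own z axis and vertical below 0.15 rad and linear speed of each of punch, guide_plate, gauge below 0.02 m/s); the robot touches nothing.
It fails at once if the clip with the stud is pushed away (distance of stud_clip from where it was at the start of the episode above 0.03 m).
It fails at once if the plain clip is pushed away (distance of plain_clip from where it was at the start of the episode above 0.03 m).
It also fails if it takes over 96 s, if anything falls off the work surface, if the arm or the gripper's body presses on something with over 40 N, if the wrist force passes 120 N, or if a joint passes its speed limit or range.

## Robot

A 7-joint arm with a two-finger parallel gripper is mounted at the origin on a cart in front of the work surface, level with it; the furniture and walls round the work are solid. World frame = base frame: x ahead of the robot, y to its left, z up, the work surface at z = 0. Lengths are in m, angles in rad, forces in N, time in s.
With the tool pointing down it reaches from about 0.425 to 0.875 m from the base axis. Payload 4.7 kg.
Tool frame: the origin (TCP) lies between the finger pads; the fingertips stand 17 mm ahead of it and the grasp point (between the pads) lies 2 mm behind it (r.tcp_to_tips is the distance from the TCP to the fingertips, in m); z points along the fingers, y is the line along which they close (so a half turn about z gives the same grasp; the last joint's range is limited). The gripper opens to 87 mm and grips with 3 to 60 N. Pads are 19 mm wide; open, the fingers measure 117 mm over their backs; the gripper's body (75 mm by 190 mm) begins 51 mm behind the grasp point.
Start: joints at [-1.119, 0.321, -0.07, 1.45, 0.023, 1.371, -0.057], TCP at [0.276, 0.589, 0.24] pointing down, gripper open.
Joint ranges: [-2.86, 2.86], [-0.3, 2.09], [-1.38, 1.24], [0.06, 2.45], [-1.56, 4.7], [0.09, 2.05], [-2.69, 2.69]. Speed limits (rad/s): [2.57, 2.57, 3.14, 3.14, 3.14, 3.14, 3.14].

## Interface

Orientations are given as a unit quaternion [x, y, z, w].
In Python, from plant import readout, vision, workorder, r gives the robot as it stands.
- The arm moves only by the shell command python3 -m jog 'ROWS'. ROWS is text: rows parted by semicolons, each of 5 numbers parted by spaces: the shift along the world's x, y, z each as a share of 0.025 m, from -1 to 1, then the turn about the world's z as a share of 90 degrees, from -1 to 1, then the closure, from 0 (fully open) to 1 (shut). In form: tx ty tz twist jaw; .... A call has 1 to 5 rows; each row shifts and turns the commanded pose from where the row before left it; what a row does not reach is not made up. A row lasts 1/10 s, in which the tool goes at most 50 mm and 8.59 degrees, less where a joint would pass 70% of its speed; a pose out of reach is approached as far as the arm can. A call with a number of a shift or a turn outside -1 to 1 is refused whole. A call with a gripper value outside its range is refused whole. The fingers move at their own pace and stop on an object; the grip force is fixed at half the most. Time passes only in rows, so rows that do not move let the fingers close. It gives the time, the measured TCP pose, the force, the opening and the grip force at its end, in the units of the state.
- readout.sense(): the state, without advancing time (a new reading comes with each control period).
- vision.camera(name): name is "scene" or "top"; returns a dict with "img" (384x512x3 uint8, red, green, blue), "mtx" (3x3 intrinsics, pixels), "dist" ([k1, k2, p1, p2, k3] as OpenCV has them; the pictures are not rectified), "eye" and "attitude" of the camera in the world. Camera axes: x right, y up, looking along -z (the intrinsics and any distortion apply to the point x, -y, -z); pixel columns grow to the right and rows downward; lengths in m; the calibration is good to about 2 mm. A picture is of the moment at which its call begins. There is no depth.
- workorder.finish_job(): hands the job in; it is judged then, once.
The state is a dict: "time_s": time; "qpos": joint angles; "joint_velocities": joint speeds; "joint_efforts": joint torques, N m; "eef_pos": TCP position; "eef_rot": TCP orientation; "ft_force": force on the tool from outside, world axes, zero at the start; "torque": the same for the moment, N m; "grip_width": finger opening in m; "finger_force": force on a finger pad.
Only numpy, scipy, OpenCV 4.12 (cv2) and the standard library are available. Lean on these libraries where they do the work, as an engineer would, in place of code of your own. Each camera call takes 0.05 s, during which the arm holds its last target. There are 200 camera calls.

## Working session

There is one attempt and no reset: what is moved stays moved. The work goes in short steps, Python scripts to look and compute and a shell command to move; the robot and the scene stay as the last step left them, time stands still between calls to the robot, and variables do not carry over. Pictures are saved under pics/ and viewed, at most 14 in all, crops included, and the job is handed in when it is done.

```bash
ls; mkdir -p pics; cat > h.py <<'E'
import numpy as np, cv2, sys
from plant import readout, vision, workorder, r
from scipy.spatial.transform import Rotation as R
def rot(a):
    a=np.array(a,float); return a if a.shape==(3,3) else R.from_quat(a).as_matrix()
def cam(n): return vision.camera(n)
F=np.diag([1,-1,-1.])
def ray(c,uv):
    p=cv2.undistortPoints(np.array([[uv]],float),np.array(c["mtx"],float),np.array(c["dist"],float))[0,0]
    return np.array(c["eye"],float), rot(c["attitude"])@F@np.array([p[0],p[1],1])
def at_z(c,uv,z):
    e,d=ray(c,uv); return e+d*(z-e[2])/d[2]
def proj(c,P):
    P=np.atleast_2d(P); q=(P-np.array(c["eye"]))@rot(c["attitude"])@F
    return cv2.projectPoints(q.astype(float),np.zeros(3),np.zeros(3),np.array(c["mtx"],float),np.array(c["dist"],float))[0][:,0]
def save(img,n): cv2.imwrite("pics/"+n,img[:,:,::-1])
E
python3 - <<'E'
from h import *
import pickle
cs={n:cam(n) for n in("scene","top")}
pickle.dump(cs,open("c0.pkl","wb"))
for n in cs:
    save(cv2.resize(cs[n]["img"],(800,600),interpolation=cv2.INTER_CUBIC),n+"0.png"); print(n,cs[n]["eye"],cs[n]["attitude"],cs[n]["mtx"],cs[n]["dist"])
print(readout.sense())
E
```

```text
pics
scene [ 0.19574445 -0.12690898  0.71971805] [ 0.32962334 -0.08749626 -0.25709595  0.90420934] [[459.18459724   0.         250.94439894]
 [  0.         459.18459724 197.23461799]
 [  0.           0.           1.        ]] [-0.09776879  0.          0.          0.          0.        ]
top [0.39937894 0.35433302 0.91906206] [ 0.01292759 -0.02480239 -0.7058052   0.70785362] [[376.68734295   0.         257.19938879]
 [  0.         376.68734295 191.88039486]
 [  0.           0.           1.        ]] [-0.08985061  0.          0.          0.          0.        ]
{'time_s': 0.1, 'qpos': array([-1.11894906,  0.32174324, -0.07007826,  1.45151688,  0.02261814,
        1.37079616, -0.05689102]), 'joint_velocities': array([-0.00089884, -0.00149975, -0.00089566, -0.0023937 ,  0.00114272,
       -0.00126828,  0.00143589]), 'joint_efforts': array([-2.43010090e-04, -4.92565835e+01, -4.05937051e-01, -3.13403714e+01,
       -6.42329757e-02,  3.93215159e-02,  5.88038051e-05]), 'eef_pos': array([0.27539623, 0.58828019, 0.2385926 ]), 'eef_rot': array([ 2.17113830e-01,  9.76145933e-01, -8.28789433e-04, -1.27438490e-04]), 'ft_force': array([-0.45626347,  1.18665095,  1.16485822]), 'torque': array([-0.00821935, -0.01196068,  0.02035379]), 'finger_force': 0.0, 'grip_width': 0.08690905950281991}
```

View pics/top0.png

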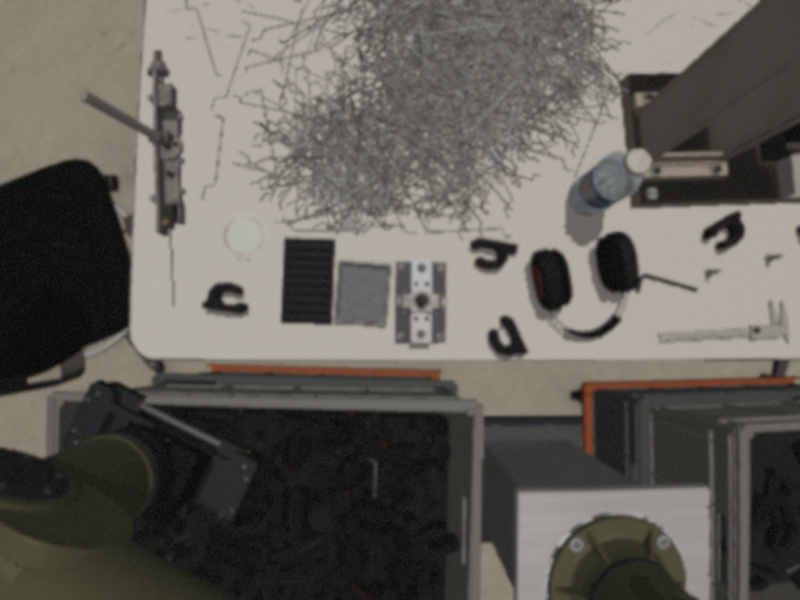

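View pics/scene0.png

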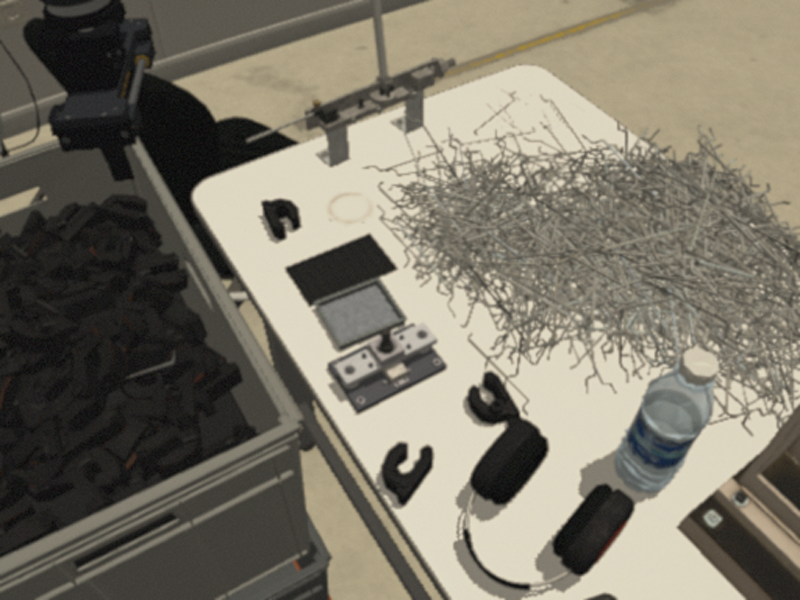

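The top view shows the mat at about (308,281), the tray at (362,294) and the fixture at (421,302), in 800-px coordinates. The clips lie right of it at (492,252) and (506,337). I'll zoom in on these.

```bash
python3 - <<'E'
from h import *
import pickle
cs=pickle.load(open("c0.pkl","rb"))
save(cv2.resize(cs["top"]["img"][142:232,172:302],None,fx=6,fy=6,interpolation=cv2.INTER_CUBIC),"topz.png")
save(cv2.resize(cs["scene"]["img"][145:270,175:295],None,fx=4.8,fy=4.8,interpolation=cv2.INTER_CUBIC),"scz.png")
c=cs["top"]
for n,uv,z in[("mat",(308,281),.003),("tray",(362,294),.012),("fix",(421,302),.035)]: print(n,at_z(c,np.array(uv)/1.5625,z))
E
```

```text
mat [0.47725705 0.48563484 0.003     ]
tray [0.45663476 0.4007179  0.012     ]
fix [0.44342819 0.31073967 0.035     ]
```

View pics/topz.png

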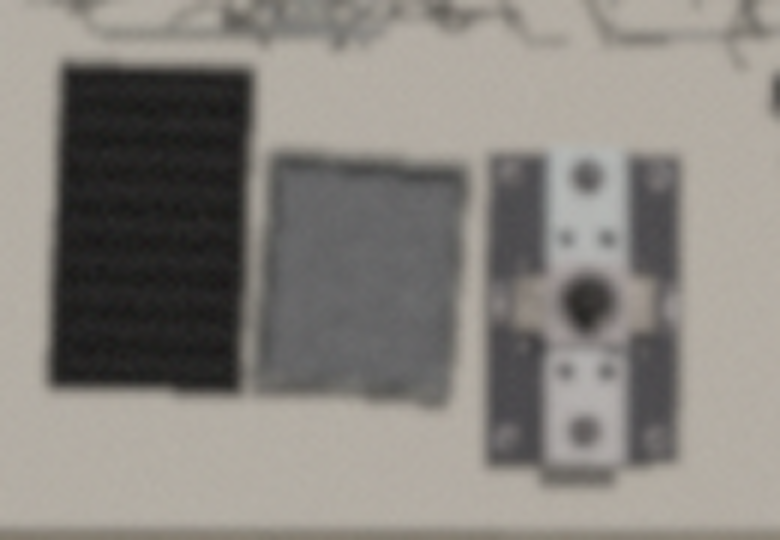

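View pics/scz.png

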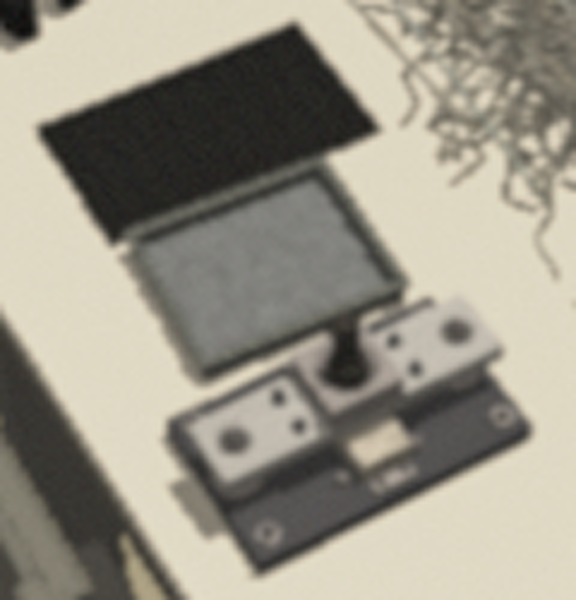

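Zooms: the fixture is axis-aligned, with plate holes at top-crop (587,178) and (585,432) and scene-crop (235,440) and (457,332). The mat is tilted slightly and the tray about 3°. Next I fit poses from both cameras.

```bash
cat > fit.py <<'E'
from h import *
import pickle
from scipy.optimize import least_squares
cs=pickle.load(open("c0.pkl","rb"))
T=lambda p:((np.array(p)+.5)/6-.5)+[172,142]
S=lambda p:((np.array(p)+.5)/4.8-.5)+[175,145]
def fit(name,obs,x0=(.45,.4,0)):
    def res(x):
        c,s=np.cos(x[2]),np.sin(x[2]); o=[]
        for cn,l,uv in obs:
            P=[x[0]+c*l[0]-s*l[1],x[1]+s*l[0]+c*l[1],l[2]]
            o.append(proj(cs[cn],P)[0]-uv)
        return np.array(o).ravel()
    f=least_squares(res,x0); print(name,f.x.round(4),"res px",f.fun.reshape(-1,2).round(1).tolist()); return f.x
def rect(a,b,z): return [(a,b,z),(a,-b,z),(-a,-b,z),(-a,b,z)]
t=lambda l,p:[("top",a,T(b)) for a,b in zip(l,p)]
s=lambda l,p:[("scene",a,S(b)) for a,b in zip(l,p)]
m=rect(.067,.04,.003)
mt=t(m,[(63,65),(254,70),(240,390),(50,385)]); ms=s(m,[(297,25),(378,130),(113,240),(40,128)])
fit("mat top",mt);fit("mat scene",ms);fit("mat",mt+ms)
tr=rect(.0475,.0405,.012)
a=t(tr,[(272,155),(467,165),(447,402),(258,390)])
b=s(tr,[(325,165),(407,288),(205,378),(130,250)])
fit("tray top",a);fit("tray sc",b);fit("tray",a+b)
fb=rect(.062,.039,.010); h=[(.05,0,.035),(-.05,0,.035)]
a=t(h,[(587,177),(585,432)]);b=s(h,[(457,332),(235,440)]);cc=t(fb,[(490,155),(680,155),(676,466),(488,466)])
fit("base top",cc);fit("holes top",a);fit("holes sc",b);fit("fix",a+b+cc)
a=t(h,[(587,177),(585,432)])
E
python3 fit.py
```

```text
mat top [ 0.4784  0.4864 -0.0283] res px [[-0.4, -0.8], [0.3, -0.6], [0.6, 0.8], [-0.6, 0.6]]
mat scene [ 0.4801  0.4869 -0.0359] res px [[0.3, -0.9], [1.2, -0.1], [-0.4, 1.0], [-1.1, -0.4]]
mat [ 0.4793  0.4865 -0.0319] res px [[-0.3, -1.2], [0.4, -0.9], [0.4, 0.5], [-0.7, 0.1], [-0.0, -0.7], [1.0, 0.1], [-0.6, 1.3], [-1.3, 0.0]]
tray top [ 0.4574  0.4006 -0.0609] res px [[-0.6, -0.2], [0.4, 0.3], [1.1, 0.0], [-1.0, -0.1]]
tray sc [ 0.4586  0.3963 -0.0579] res px [[-0.3, -0.3], [1.5, 0.7], [0.2, 0.5], [-1.4, -1.2]]
tray [ 0.4583  0.3984 -0.0591] res px [[0.3, -0.5], [1.2, -0.1], [2.1, -0.4], [-0.0, -0.5], [-1.0, -0.8], [0.7, 0.1], [-0.5, -0.2], [-2.0, -1.8]]
base top [ 0.4448  0.3109 -0.0054] res px [[-0.3, 0.2], [0.1, 0.5], [0.6, -0.2], [-0.4, -0.4]]
holes top [ 0.4458  0.3112 -0.0071] res px [[-0.0, 0.0], [0.0, -0.0]]
holes sc [ 0.4474  0.3119 -0.0101] res px [[0.1, -0.1], [-0.1, 0.1]]
fix [ 0.4459  0.3112 -0.0068] res px [[-0.0, 0.0], [0.0, -0.0], [-0.4, 0.4], [-0.6, 0.8], [-0.4, -0.3], [0.1, 0.1], [0.4, -0.6], [-0.5, -0.9]]
```

Both cameras agree within about 2 mm: fixture (0.446, 0.3115), tray (0.458, 0.400), mat (0.479, 0.4865). First I move above the punch, turning so the jaws close along world x.

```bash
a='0.57 -0.92 0 -0.0605 0'; 
python3 -m jog '0.57 -0.92 0 -0.0605 0;0.57 -0.92 0 -0.0605 0;0.57 -0.92 0 -0.0605 0;0.57 -0.92 0 -0.0605 0;0.57 -0.92 0 -0.0605 0' && python3 -m jog '0.57 -0.92 0 -0.0605 0;0.57 -0.92 0 -0.0605 0;0.57 -0.92 0 -0.0605 0;0.57 -0.92 0 -0.0605 0;0.57 -0.92 0 -0.0605 0' && python3 -m jog '0.57 -0.92 0 -0.0605 0;0.57 -0.92 0 -0.0605 0;0 0 0 0 0.3;0 0 0 0 0.3'
```

```text
time_s: 0.6
eef_pos: [0.3472, 0.4724, 0.2391]
eef_rot: [0.443, 0.897, -0.0, -0.0]
ft_force: [-0.0, 0.0, 0.2]
grip_width: 0.0868
finger_force: 0.0
time_s: 1.1
eef_pos: [0.4184, 0.3575, 0.2392]
eef_rot: [0.641, 0.767, -0.0, -0.0]
ft_force: [-0.6, -0.6, 0.6]
grip_width: 0.0867
finger_force: 0.0
time_s: 1.5
eef_pos: [0.4465, 0.3125, 0.2393]
eef_rot: [0.71, 0.704, -0.0, -0.0]
ft_force: [-1.0, 0.2, 0.2]
grip_width: 0.0778
finger_force: 0.0
```

```bash

python3 -m jog '0 -0.04 -1 0 0.45;0 0 -1 0 0.45;0 0 -1 0 0.45;0 0 -1 0 0.45;0 0 -1 0 0.45' && python3 -m jog '0 0 -0.9 0 0.45;0 0 -0.5 0 0.45;0 0 -0.45 0 0.45;0 0 0 0 0.45' && python3 - <<'E'
from h import *
c=cam("scene"); save(cv2.resize(c["img"][145:270,175:295],None,fx=4.8,fy=4.8,interpolation=cv2.INTER_CUBIC),"s1.png")
print(readout.sense()["eef_pos"])
E
```

```text
time_s: 2.0
eef_pos: [0.4452, 0.3135, 0.1134]
eef_rot: [0.708, 0.706, -0.0, -0.0]
ft_force: [0.3, 0.5, 0.1]
grip_width: 0.0491
finger_force: 0.0
time_s: 2.4
eef_pos: [0.4455, 0.3118, 0.0671]
eef_rot: [0.709, 0.705, -0.001, -0.0]
ft_force: [-0.1, -0.1, 0.2]
grip_width: 0.0481
finger_force: 0.0
[0.44629575 0.31207064 0.0681897 ]
```

View pics/s1.png

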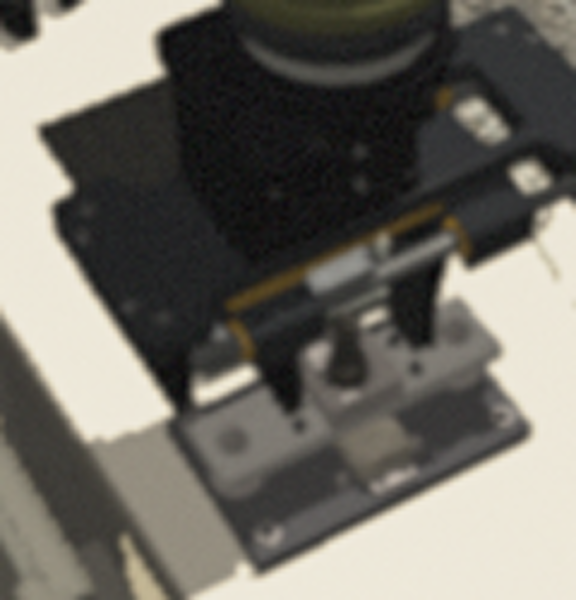

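The fingers straddle the punch: tips at about (292,412) and (425,345), punch between them at (348,360). Closing.

```bash

python3 -m jog '0 0 0 0 1;0 0 0 0 1;0 0 0 0 1;0 0 0 0 1;0 0 0 0 1' && python3 -m jog '0 0 0.4 0 1;0 0 0.6 0 1;0 0 1 0 1;0 0 1 0 1;0 0 0.6 0 1'
```

```text
time_s: 2.95
eef_pos: [0.4467, 0.3118, 0.0686]
eef_rot: [0.71, 0.704, 0.0, 0.0]
ft_force: [0.4, -0.1, -0.1]
grip_width: 0.0159
finger_force: 4.1
time_s: 3.45
eef_pos: [0.4477, 0.3124, 0.1618]
eef_rot: [0.71, 0.704, 0.002, 0.0]
ft_force: [1.3, 0.7, -0.4]
grip_width: 0.0152
finger_force: 30.0
```

```bash

python3 -m jog '0.16 0.73 0 0 1;0.16 0.73 0 0 1;0.16 0.73 0 0 1;0.16 0.73 0 0 1;0.16 0.73 0 0 1' && python3 -m jog '0.16 0.73 0 0 1;0.16 0.73 0 0 1;0.16 0.73 0 0 1;0 0 -1 0 1;0 0 -1 0 1'  && python3 -m jog '0 0 -1 0 1;0 0 -0.8 0 1;0 0 -0.4 0 1;0 0 0 0 1;0 0 0 0 1'
```

```text
time_s: 3.95
eef_pos: [0.4667, 0.4037, 0.1589]
eef_rot: [0.71, 0.704, 0.0, 0.0]
ft_force: [1.0, -0.6, -0.1]
grip_width: 0.0157
finger_force: 30.0
time_s: 4.45
eef_pos: [0.4789, 0.4591, 0.109]
eef_rot: [0.709, 0.705, 0.001, -0.0]
ft_force: [0.4, -0.8, -1.4]
grip_width: 0.0152
finger_force: 30.0
time_s: 4.95
eef_pos: [0.4791, 0.4582, 0.0544]
eef_rot: [0.71, 0.704, 0.001, 0.0]
ft_force: [0.4, 0.1, -0.3]
grip_width: 0.0151
finger_force: 30.0
```

```bash

python3 -m jog '0 0 -0.12 0 1;0 0 0 0 1' && python3 -m jog '0 0 -0.05 0 1;0 0 0 0 1'&& python3 -m jog '0 0 -0.05 0 1;0 0 0 0 1'; python3 - <<'E'
from h import *
c=cam("scene"); save(cv2.resize(c["img"][100:220,160:280],None,fx=4.8,fy=4.8,interpolation=cv2.INTER_CUBIC),"s2.png")
E
```

```text
time_s: 5.15
eef_pos: [0.479, 0.4581, 0.0512]
eef_rot: [0.71, 0.705, 0.001, 0.0]
ft_force: [-0.5, 0.7, -1.4]
grip_width: 0.0153
finger_force: 30.0
time_s: 5.35
eef_pos: [0.4789, 0.458, 0.0496]
eef_rot: [0.71, 0.705, 0.001, 0.0]
ft_force: [0.4, 0.6, -0.5]
grip_width: 0.0151
finger_force: 30.0
time_s: 5.55
eef_pos: [0.4791, 0.4582, 0.0496]
eef_rot: [0.71, 0.704, 0.001, -0.0]
ft_force: [-1.7, -1.0, 6.9]
grip_width: 0.0148
finger_force: 30.0
```

View pics/s2.png

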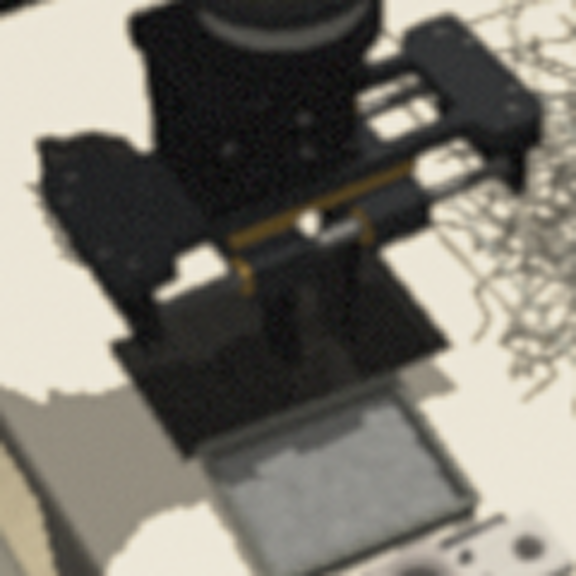

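The punch is in the fingers over the near half of the mat (at about (310,320)), and the 7 N reading matches contact. Release and rise.

```bash

python3 -m jog '0 0 0.03 0 0.78;0 0 0 0 0.7;0 0 0 0 0.5;0 0 0 0 0.5;0 0 0 0 0.5' && python3 -m jog '0 0 0.4 0 0.5;0 0 1 0 0.5;0 0 1 0 0.5;0 0 1 0 0.5;0 0 0.6 0 0.5' && python3 -m jog '-0.165 -0.73 0 0 0.5;-0.165 -0.73 0 0 0.5;-0.165 -0.73 0 0 0.5;-0.165 -0.73 0 0 0.5' && python3 -m jog '-0.165 -0.73 0 0 0.5;-0.165 -0.73 0 0 0.5;-0.165 -0.73 0 0 0.4;-0.165 -0.73 0 0 0.4;0 0 0 0 0.4' && python3 - <<'E'
from h import *
import pickle
cs={n:cam(n) for n in("scene","top")}; pickle.dump(cs,open("c1.pkl","wb"))
a=cv2.resize(cs["scene"]["img"][100:225,165:285],None,fx=3.2,fy=3.2,interpolation=cv2.INTER_CUBIC)
b=cv2.resize(cs["top"]["img"][142:232,172:302],None,fx=3.2,fy=3.2,interpolation=cv2.INTER_CUBIC)
o=np.zeros((400,800,3),np.uint8); o[:400,:384]=a; o[:288,384:800]=b
save(o,"s3.png")
E
```

```text
time_s: 6.1
eef_pos: [0.4785, 0.4576, 0.0483]
eef_rot: [0.71, 0.704, -0.0, 0.0]
ft_force: [-0.3, -0.7, -0.4]
grip_width: 0.0398
finger_force: 0.0
time_s: 6.6
eef_pos: [0.4795, 0.4585, 0.1518]
eef_rot: [0.71, 0.704, 0.002, -0.0]
ft_force: [-0.3, 0.6, -0.4]
grip_width: 0.0436
finger_force: 0.0
time_s: 7.0
eef_pos: [0.4618, 0.3839, 0.1487]
eef_rot: [0.71, 0.705, -0.0, 0.0]
ft_force: [-0.5, 0.1, -0.1]
grip_width: 0.0437
finger_force: 0.0
time_s: 7.5
eef_pos: [0.4457, 0.3089, 0.1488]
eef_rot: [0.711, 0.703, -0.0, 0.0]
ft_force: [0.4, 0.2, 1.1]
grip_width: 0.0516
finger_force: 0.0
```

View pics/s3.png

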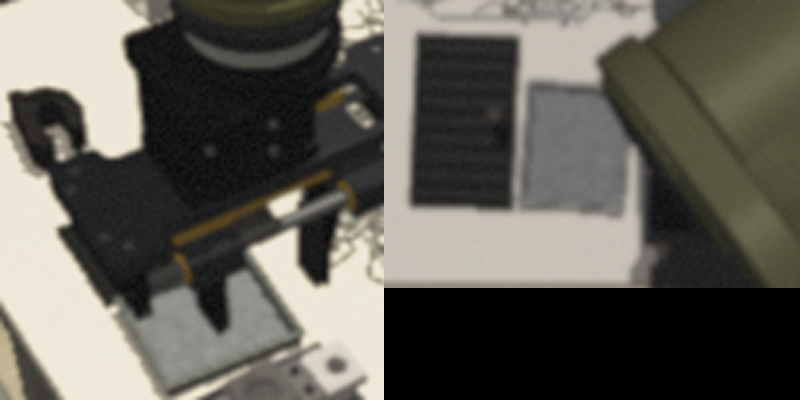

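Top crop: the punch shows as a small spot at about (497,120) on the mat. Lying down it would be about 70 px long, so it is standing. Now the plate.

```bash

python3 -m jog '0 0.1 -1 0 0.4;0 0 -1 0 0.4;0 0 -0.9 0 0.4;0 0 -0.5 0 0.4;0 0 0 0 0.4' && python3 -m jog '0 0 -0.4 0 0.4;0 0 0 0 0.4;0 0 0 0 0.4'; python3 - <<'E'
from h import *
import pickle
cs=pickle.load(open("c1.pkl","rb"))
for p in([.479,.458,.003],[.479,.458,.056]): 
    for n in cs: print(n,proj(cs[n],p)[0])
E
```

```text
time_s: 8.1
eef_pos: [0.4444, 0.3142, 0.0618]
eef_rot: [0.709, 0.705, -0.002, -0.0]
ft_force: [-0.2, 0.5, 0.5]
grip_width: 0.0523
finger_force: 0.0
time_s: 8.4
eef_pos: [0.4459, 0.3145, 0.0541]
eef_rot: [0.71, 0.704, 0.0, 0.0]
ft_force: [0.3, 0.4, -0.5]
grip_width: 0.0521
finger_force: 0.0
scene [224.24762914 179.94328706]
top [208.4415481  179.16213272]
scene [222.7899941  162.33067674]
top [205.85532853 177.15674998]
```

```bash

python3 -m jog '0 -0.1 0 0 0.4;0 0 0 0 0.4;0 0 0 0 1;0 0 0 0 1;0 0 0 0 1' && python3 -m jog '0 0 0 0 1;0 0 0 0 1;0 0 0.1 0 1;0 0 0.1 0 1;0 0 0.2 0 1' && python3 -m jog '0 0 0.4 0 1;0 0 0.8 0 1;0 0 1 0 1;0 0 0.8 0 1;0 0 0 0 1'
```

```text
time_s: 8.9
eef_pos: [0.4456, 0.3118, 0.0537]
eef_rot: [0.71, 0.705, 0.0, 0.0]
ft_force: [0.1, -0.0, 0.0]
grip_width: 0.0359
finger_force: 0.0
time_s: 9.4
eef_pos: [0.4451, 0.3113, 0.0632]
eef_rot: [0.71, 0.705, -0.001, -0.0]
ft_force: [0.1, -0.2, -2.2]
grip_width: 0.0315
finger_force: 30.0
time_s: 9.9
eef_pos: [0.4477, 0.3132, 0.1424]
eef_rot: [0.71, 0.704, 0.004, 0.0]
ft_force: [0.5, 0.0, -2.9]
grip_width: 0.0317
finger_force: 30.0
```

```bash

python3 -m jog '0.16 0.95 0 0 1;0.16 0.95 0 0 1;0.16 0.95 0 0 1;0.16 0.95 0 0 1;0.16 0.95 0 0 1' && python3 -m jog '0.16 0.95 0 0 1;0.16 0.95 0 0 1;0.16 0.95 0 0 1;0 0 0 0 1;0 0 0 0 1' && python3 -m jog '0 0 -1 0 1;0 0 -1 0 1;0 0 -1 0 1;0 0 -0.8 0 1;0 0 0 0 1'
```

```text
time_s: 10.4
eef_pos: [0.4652, 0.4309, 0.1373]
eef_rot: [0.71, 0.704, -0.001, 0.0]
ft_force: [-0.3, -0.4, -2.4]
grip_width: 0.0317
finger_force: 30.0
time_s: 10.9
eef_pos: [0.4769, 0.5014, 0.1369]
eef_rot: [0.709, 0.705, -0.001, 0.0]
ft_force: [1.3, -0.5, -2.6]
grip_width: 0.0315
finger_force: 30.0
time_s: 11.4
eef_pos: [0.4759, 0.4979, 0.0394]
eef_rot: [0.71, 0.704, -0.004, 0.001]
ft_force: [0.6, -0.7, -2.6]
grip_width: 0.0318
finger_force: 30.0
```

```bash
python3 - <<'E'
from h import *
c=cam("scene"); save(cv2.resize(c["img"][100:220,160:280],None,fx=4.8,fy=4.8,interpolation=cv2.INTER_CUBIC),"s4.png"); print(readout.sense()["eef_pos"])
E
```

```text
[0.47689325 0.4992281  0.04171236]
```

View pics/s4.png

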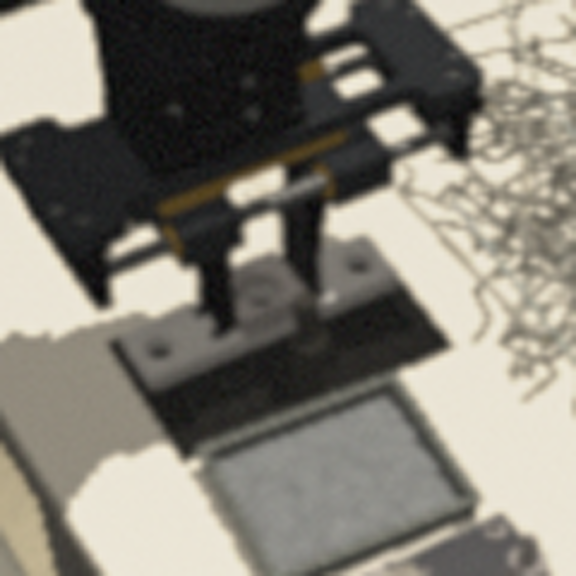

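The plate is level above the mat and the punch stands clear at (312,320). I'll nudge y by +4 mm and lower until contact.

```bash

python3 -m jog '0 0.16 0 0 1;0 0 -0.2 0 1;0 0 -0.1 0 1;0 0 0 0 1' && python3 -m jog '0 0 -0.08 0 1;0 0 0 0 1' && python3 -m jog '0 0 -0.06 0 1;0 0 0 0 1'
```

```text
time_s: 11.85
eef_pos: [0.4775, 0.5056, 0.0361]
eef_rot: [0.71, 0.705, -0.0, 0.0]
ft_force: [0.1, 0.5, -1.9]
grip_width: 0.0317
finger_force: 30.0
time_s: 12.05
eef_pos: [0.4775, 0.5056, 0.034]
eef_rot: [0.71, 0.704, -0.0, 0.0]
ft_force: [0.0, -0.2, -2.8]
grip_width: 0.0313
finger_force: 30.0
time_s: 12.25
eef_pos: [0.4776, 0.5056, 0.0324]
eef_rot: [0.71, 0.704, -0.0, 0.0]
ft_force: [0.1, -0.6, -3.2]
grip_width: 0.0315
finger_force: 30.0
```

```bash

python3 -m jog '0 0 -0.06 0 1;0 0 0 0 1' && python3 -m jog '0 0 -0.04 0 1;0 0 0 0 1' && python3 -m jog '0 0 -0.04 0 1;0 0 0 0 1'
```

```text
time_s: 12.45
eef_pos: [0.4775, 0.5056, 0.0308]
eef_rot: [0.71, 0.705, -0.0, 0.0]
ft_force: [0.6, 0.2, -2.0]
grip_width: 0.0318
finger_force: 30.0
time_s: 12.65
eef_pos: [0.4775, 0.5056, 0.0299]
eef_rot: [0.71, 0.704, -0.0, 0.0]
ft_force: [0.6, 0.8, -3.1]
grip_width: 0.0314
finger_force: 30.0
time_s: 12.85
eef_pos: [0.4776, 0.5057, 0.0297]
eef_rot: [0.71, 0.704, 0.0, -0.0]
ft_force: [-2.2, -1.6, 1.4]
grip_width: 0.0317
finger_force: 30.0
```

```bash

python3 -m jog '0 0 0 0 0.4;0 0 0 0 0.4;0 0 0 0 0.4;0 0 0.4 0 0.4;0 0 1 0 0.4' && python3 -m jog '0 0 1 0 0.4;0 0 1 0 0.4;0 0 0.8 0 0.4;0 0 0 0 0.5' && python3 -m jog '-0.16 -0.97 0 0 0.55;-0.16 -0.97 0 0 0.55;-0.16 -0.97 0 0 0.55;-0.16 -0.97 0 0 0.55;-0.16 -0.97 0 0 0.55' && python3 -m jog '-0.16 -0.97 0 0 0.55;-0.16 -0.97 0 0 0.55;-0.16 -0.97 0 0 0.55;0 0 0 0 0.55;0 0 0 0 0.55'
python3 - <<'E'
from h import *
import pickle
cs={n:cam(n) for n in("scene","top")}; pickle.dump(cs,open("c2.pkl","wb"))
a=cv2.resize(cs["scene"]["img"][100:270,165:295],None,fx=3.4,fy=3.4,interpolation=cv2.INTER_CUBIC)
b=cv2.resize(cs["top"]["img"][142:232,172:272],None,fx=3.4,fy=3.4,interpolation=cv2.INTER_CUBIC)
o=np.zeros((580,800,3),np.uint8); o[:a.shape[0],:a.shape[1]]=a; o[:b.shape[0],450:450+b.shape[1]]=b
save(o,"s5.png"); print(readout.sense()["eef_pos"])
E
```

```text
time_s: 13.35
eef_pos: [0.4763, 0.5044, 0.0623]
eef_rot: [0.71, 0.705, -0.002, 0.0]
ft_force: [-0.0, -0.1, 0.2]
grip_width: 0.0517
finger_force: 0.0
time_s: 13.75
eef_pos: [0.4794, 0.5075, 0.139]
eef_rot: [0.71, 0.704, 0.004, -0.0]
ft_force: [0.7, -1.0, 0.9]
grip_width: 0.0492
finger_force: 0.0
time_s: 14.25
eef_pos: [0.4571, 0.3832, 0.1334]
eef_rot: [0.71, 0.705, -0.0, 0.0]
ft_force: [1.2, -0.4, 0.3]
grip_width: 0.0391
finger_force: 0.0
time_s: 14.75
eef_pos: [0.4455, 0.3116, 0.1339]
eef_rot: [0.71, 0.704, 0.0, -0.0]
ft_force: [-0.6, 0.6, 0.2]
grip_width: 0.0391
finger_force: 0.0
[0.44540336 0.31278549 0.13399215]
```

View pics/s5.png

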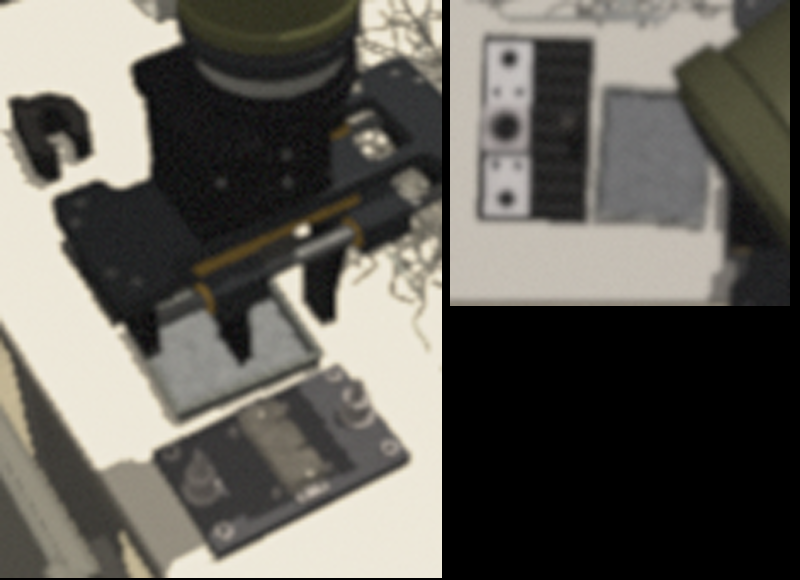

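The plate lies flat on the mat at (507,127) in the inset and the punch stands at (568,122). The gauge is in its nest at (285,440) between the posts. Descending with a 39 mm opening.

```bash

python3 -m jog '0 0 -1 0 0.55;0 0 -1 0 0.55;0 0 -0.8 0 0.55;0 0 -0.5 0 0.55;0 0 0 0 0.55' && python3 -m jog '0 0 -0.4 0 0.55;0 0 -0.2 0 0.55;0 0 0 0 0.55;0 0 0 0 0.55'
```

```text
time_s: 15.35
eef_pos: [0.4443, 0.3116, 0.0496]
eef_rot: [0.709, 0.705, -0.002, -0.0]
ft_force: [0.1, 0.2, 0.0]
grip_width: 0.039
finger_force: 0.0
time_s: 15.75
eef_pos: [0.4458, 0.3119, 0.0369]
eef_rot: [0.71, 0.704, 0.0, 0.0]
ft_force: [0.8, -0.4, -0.4]
grip_width: 0.039
finger_force: 0.0
```

```bash

python3 -m jog '0 0 -0.2 0 0.55;0 0 -0.1 0 0.55;0 0 0 0 0.55' && python3 -m jog '0 0 0 0 1;0 0 0 0 1;0 0 0 0 1;0 0 0 0 1;0 0 0 0 1' && python3 -m jog '0 0 0.1 0 1;0 0 0.2 0 1;0 0 0.4 0 1;0 0 0.8 0 1;0 0 1 0 1' && python3 -m jog '0 0 0.6 0 1;0 0 0 0 1;0 0 0 0 1'
```

```text
time_s: 16.05
eef_pos: [0.4453, 0.3115, 0.0287]
eef_rot: [0.71, 0.705, -0.0, 0.0]
ft_force: [-1.1, 0.3, -0.2]
grip_width: 0.0394
finger_force: 0.0
time_s: 16.55
eef_pos: [0.4458, 0.3118, 0.0292]
eef_rot: [0.71, 0.704, 0.0, 0.0]
ft_force: [0.0, 0.4, 0.4]
grip_width: 0.0214
finger_force: 30.0
time_s: 17.05
eef_pos: [0.445, 0.3112, 0.0921]
eef_rot: [0.71, 0.704, -0.001, 0.0]
ft_force: [-0.3, 0.6, -0.7]
grip_width: 0.0214
finger_force: 30.0
time_s: 17.35
eef_pos: [0.4456, 0.3118, 0.1069]
eef_rot: [0.71, 0.705, 0.0, 0.0]
ft_force: [-0.6, -1.5, -1.6]
grip_width: 0.0213
finger_force: 30.0
```

```bash

python3 -m jog '0.125 0.88 0 0 1;0.125 0.88 0 0 1;0.125 0.88 0 0 1;0.125 0.88 0 0 1;0 0 0 0 1' && python3 -m jog '0 0 -1 0 1;0 0 -1 0 1;0 0 -0.8 0 1;0 0 0 0 1;0 0 0 0 1' && python3 -m jog '0 0 -0.24 0 1;0 0 0 0 1;0 0 0 0 1'
```

```text
time_s: 17.85
eef_pos: [0.4565, 0.4028, 0.1049]
eef_rot: [0.708, 0.706, -0.001, -0.001]
ft_force: [-0.6, 0.2, -1.3]
grip_width: 0.0216
finger_force: 30.0
time_s: 18.35
eef_pos: [0.4578, 0.3987, 0.036]
eef_rot: [0.71, 0.704, -0.001, 0.0]
ft_force: [0.2, -0.5, -0.3]
grip_width: 0.0217
finger_force: 30.0
time_s: 18.65
eef_pos: [0.4584, 0.3999, 0.0312]
eef_rot: [0.71, 0.704, 0.0, 0.0]
ft_force: [0.2, -0.3, -0.5]
grip_width: 0.0214
finger_force: 30.0
```

```bash

python3 -m jog '0 0 -0.2 0 1;0 0 0 0 1' && python3 -m jog '0 0 -0.1 0 1;0 0 0 0 1' && python3 -m jog '0 0 -0.04 0 1;0 0 0 0 1' && python3 -m jog '0 0 -0.04 0 1;0 0 0 0 1'
```

```text
time_s: 18.85
eef_pos: [0.4578, 0.3995, 0.0252]
eef_rot: [0.71, 0.705, -0.0, 0.0]
ft_force: [-0.3, 0.6, -1.2]
grip_width: 0.0213
finger_force: 30.0
time_s: 19.05
eef_pos: [0.4579, 0.3995, 0.0227]
eef_rot: [0.71, 0.705, -0.0, 0.0]
ft_force: [0.3, -0.2, -0.9]
grip_width: 0.0214
finger_force: 30.0
time_s: 19.25
eef_pos: [0.4582, 0.3998, 0.0223]
eef_rot: [0.71, 0.705, 0.0, 0.0]
ft_force: [-0.1, -0.4, 0.5]
grip_width: 0.0213
finger_force: 30.0
time_s: 19.45
eef_pos: [0.4582, 0.3998, 0.0222]
eef_rot: [0.71, 0.704, 0.0, -0.0]
ft_force: [-3.1, -1.8, 6.9]
grip_width: 0.0216
finger_force: 30.0
```

```bash

python3 -m jog '0 0 0 0 0.55;0 0 0 0 0.55;0 0 0 0 0.55;0 0 0.4 0 0.55;0 0 1 0 0.55' && python3 -m jog '0 0 1 0 0.5;0 0 1 0 0.4;0 0 1 0 0.4;0 0 0 0 0.4;0 0 0 0 0.4' && python3 -m jog '0.155 0.85 0 0 0.4;0.155 0.85 0 0 0.4;0.155 0.85 0 0 0.4;0.155 0.85 0 0 0.4;0.155 0.85 0 0 0.4' && python3 -m jog '0 0 0 0 0.4;0 0 0 0 0.4'
python3 - <<'E'
from h import *
import pickle
cs={n:cam(n) for n in("scene","top")}; pickle.dump(cs,open("c3.pkl","wb"))
a=cv2.resize(cs["scene"]["img"][100:270,165:295],None,fx=3.4,fy=3.4,interpolation=cv2.INTER_CUBIC)
b=cv2.resize(cs["top"]["img"][142:232,202:302],None,fx=3.4,fy=3.4,interpolation=cv2.INTER_CUBIC)
o=np.zeros((580,800,3),np.uint8); o[:a.shape[0],:a.shape[1]]=a; o[:b.shape[0],450:450+b.shape[1]]=b
save(o,"s6.png"); print(readout.sense()["eef_pos"])
E
```

```text
time_s: 19.95
eef_pos: [0.4566, 0.3984, 0.0545]
eef_rot: [0.71, 0.705, -0.002, 0.0]
ft_force: [0.5, -0.4, -1.0]
grip_width: 0.0393
finger_force: 0.0
time_s: 20.45
eef_pos: [0.4584, 0.4, 0.1319]
eef_rot: [0.71, 0.704, 0.001, 0.0]
ft_force: [-0.7, 0.5, -0.6]
grip_width: 0.0517
finger_force: 0.0
time_s: 20.95
eef_pos: [0.4769, 0.506, 0.1291]
eef_rot: [0.71, 0.704, -0.002, 0.0]
ft_force: [0.3, -0.1, -0.2]
grip_width: 0.0522
finger_force: 0.0
time_s: 21.15
eef_pos: [0.4767, 0.5052, 0.1292]
eef_rot: [0.71, 0.705, -0.002, 0.0]
ft_force: [0.0, -0.1, -1.1]
grip_width: 0.0522
finger_force: 0.0
[0.47751991 0.504282   0.13015744]
```

View pics/s6.png

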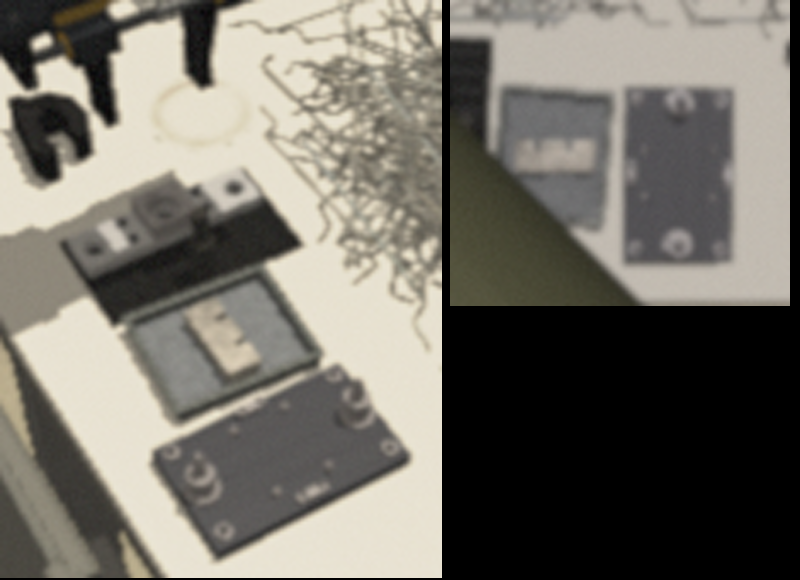

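The gauge lies flat in the tray at (220,340) and (557,157). The plate is on the mat, the punch stands at (205,230), and the posts are free. Regrasping the plate.

```bash

python3 -m jog '0 0.05 -1 0 0.4;0 0 -1 0 0.4;0 0 -1 0 0.4;0 0 -0.5 0 0.4;0 0 0 0 0.4' && python3 -m jog '0 0 -0.3 0 0.4;0 0 0 0 0.4;0 0 0 0 0.4'
```

```text
time_s: 21.75
eef_pos: [0.4766, 0.5051, 0.0414]
eef_rot: [0.71, 0.704, -0.002, 0.0]
ft_force: [0.4, -0.2, -0.6]
grip_width: 0.0521
finger_force: 0.0
time_s: 22.05
eef_pos: [0.4779, 0.5076, 0.0371]
eef_rot: [0.71, 0.704, 0.001, -0.0]
ft_force: [-0.8, -0.9, -0.4]
grip_width: 0.052
finger_force: 0.0
```

```bash

python3 -m jog '0 -0.08 -0.2 0 0.4;0 0 -0.06 0 0.4;0 0 0 0 0.4;0 0 0 0 0.4' && python3 -m jog '0 0 0 0 1;0 0 0 0 1;0 0 0 0 1;0 0 0 0 1;0 0 0 0 1'
python3 - <<'E'
from h import *
import pickle
cs=pickle.load(open("c3.pkl","rb"))
for n,ps in(("top",[((680,101)),((678,242))]),("scene",[(356,395),(202,474)])):
    for p in ps:
        uv=np.array(p)+.5
        uv=(uv-[450,0])/3.4-.5+[202,142] if n=="top" else uv/3.4-.5+[165,100]
        print(n,at_z(cs[n],uv,.044).round(4))
E
```

```text
time_s: 22.45
eef_pos: [0.4775, 0.5052, 0.0296]
eef_rot: [0.71, 0.704, 0.0, 0.0]
ft_force: [0.5, 0.4, 0.4]
grip_width: 0.0518
finger_force: 0.0
time_s: 22.95
eef_pos: [0.4775, 0.5052, 0.0296]
eef_rot: [0.71, 0.704, 0.0, 0.0]
ft_force: [0.0, -0.8, 0.7]
grip_width: 0.0316
finger_force: 30.0
top [0.4943 0.3116 0.044 ]
top [0.3975 0.3128 0.044 ]
scene [0.4898 0.302  0.044 ]
scene [0.3928 0.3009 0.044 ]
```

```bash

python3 -m jog '0 0 0.2 0 1;0 0 0.6 0 1;0 0 1 0 1;0 0 1 0 1;0 0 1 0 1' && python3 -m jog '0 0 0 0 1;-0.16 -0.97 0 0 1;-0.16 -0.97 0 0 1;-0.16 -0.97 0 0 1;-0.16 -0.97 0 0 1' && python3 -m jog '-0.16 -0.97 0 0 1;-0.16 -0.97 0 0 1;-0.16 -0.97 0 0 1;-0.16 -0.97 0 0 1;0 0 0 0 1' && python3 -m jog '0 0 -0.6 0 1;0 0 -0.5 0 1;0 0 0 0 1;0 0 0 0 1'
```

```text
time_s: 23.45
eef_pos: [0.4775, 0.5051, 0.1265]
eef_rot: [0.71, 0.704, 0.0, 0.0]
ft_force: [-0.1, 0.4, -3.2]
grip_width: 0.0318
finger_force: 30.0
time_s: 23.95
eef_pos: [0.4607, 0.4067, 0.1234]
eef_rot: [0.71, 0.705, -0.001, 0.0]
ft_force: [0.7, -0.8, -2.4]
grip_width: 0.032
finger_force: 30.0
time_s: 24.45
eef_pos: [0.4451, 0.3066, 0.1235]
eef_rot: [0.711, 0.703, -0.002, 0.001]
ft_force: [-0.1, -0.0, -3.3]
grip_width: 0.0318
finger_force: 30.0
time_s: 24.85
eef_pos: [0.445, 0.3113, 0.0964]
eef_rot: [0.71, 0.705, -0.001, 0.0]
ft_force: [0.9, -0.5, -1.8]
grip_width: 0.0314
finger_force: 30.0
```

```bash

python3 -m jog '0 0 -0.6 0 1;0 0 -0.2 0 1;0 0 0 0 1;0 0 0 0 1' && python3 -m jog '0.02 0 -0.2 0 1;0 0 0 0 1;0 0 0 0 1' && python3 -m jog '0 0 -0.16 0 1;0 0 0 0 1'
```

```text
time_s: 25.25
eef_pos: [0.4457, 0.3114, 0.0775]
eef_rot: [0.71, 0.705, 0.0, 0.0]
ft_force: [0.4, 0.5, -2.6]
grip_width: 0.0316
finger_force: 30.0
time_s: 25.55
eef_pos: [0.4459, 0.3111, 0.0721]
eef_rot: [0.71, 0.704, -0.0, 0.0]
ft_force: [0.1, -0.5, -2.7]
grip_width: 0.0317
finger_force: 30.0
time_s: 25.75
eef_pos: [0.4457, 0.311, 0.0676]
eef_rot: [0.71, 0.705, -0.0, 0.0]
ft_force: [-1.5, -0.7, -2.3]
grip_width: 0.0319
finger_force: 30.0
```

No contact force at the noses; continuing down.

```bash

python3 -m jog '0 0.02 -0.16 0 1;0 0 0 0 1' && python3 -m jog '0 0 -0.16 0 1;0 0 0 0 1' && python3 -m jog '0 0 -0.12 0 1;0 0 0 0 1' && python3 -m jog '0 0 -0.08 0 1;0 0 0 0 1'
```

```text
time_s: 25.95
eef_pos: [0.4456, 0.3115, 0.0635]
eef_rot: [0.71, 0.705, -0.0, -0.0]
ft_force: [-0.6, -0.4, -2.9]
grip_width: 0.0317
finger_force: 30.0
time_s: 26.15
eef_pos: [0.4456, 0.3115, 0.0595]
eef_rot: [0.71, 0.704, -0.001, 0.0]
ft_force: [-0.2, 0.7, -1.8]
grip_width: 0.0317
finger_force: 30.0
time_s: 26.35
eef_pos: [0.4458, 0.3115, 0.0567]
eef_rot: [0.71, 0.704, -0.0, 0.0]
ft_force: [-0.5, 0.7, -1.9]
grip_width: 0.0313
finger_force: 30.0
time_s: 26.55
eef_pos: [0.4459, 0.3116, 0.0549]
eef_rot: [0.71, 0.704, -0.0, 0.0]
ft_force: [-0.3, 0.6, -3.1]
grip_width: 0.0314
finger_force: 30.0
```

```bash

python3 -m jog '0 0 -0.05 0 1;0 0 0 0 1' && python3 -m jog '0 0 -0.04 0 1;0 0 0 0 1' && python3 -m jog '0 0 -0.03 0 1;0 0 0 0 1'
```

```text
time_s: 26.75
eef_pos: [0.4459, 0.3117, 0.0537]
eef_rot: [0.71, 0.704, -0.0, 0.0]
ft_force: [-0.3, -0.2, -3.1]
grip_width: 0.0314
finger_force: 30.0
time_s: 26.95
eef_pos: [0.446, 0.3118, 0.0535]
eef_rot: [0.71, 0.704, 0.0, -0.0]
ft_force: [-1.5, -1.4, 5.1]
grip_width: 0.0315
finger_force: 30.0
time_s: 27.15
eef_pos: [0.446, 0.3118, 0.0534]
eef_rot: [0.71, 0.704, 0.0, -0.0]
ft_force: [-4.1, -3.1, 9.2]
grip_width: 0.0316
finger_force: 30.0
```

The plate seated at the original height (0.0535, with reaction force). Release it and go for the punch.

```bash

python3 -m jog '0 0 0 0 0.4;0 0 0 0 0.4;0 0 0 0 0.4;0 0 0.4 0 0.4;0 0 1 0 0.4' && python3 -m jog '0 0 1 0 0.4;0 0 1 0 0.4;0 0 0.5 0 0.4;0 0 0 0 0.45' && python3 -m jog '0.165 0.73 0 0 0.45;0.165 0.73 0 0 0.45;0.165 0.73 0 0 0.45;0.165 0.73 0 0 0.45;0.165 0.73 0 0 0.45' && python3 -m jog '0.165 0.73 0 0 0.45;0.165 0.73 0 0 0.45;0.165 0.73 0 0 0.45;0 0 0 0 0.45;0 0 0 0 0.45'
python3 - <<'E'
from h import *
import pickle
cs={n:cam(n) for n in("scene","top")}; pickle.dump(cs,open("c4.pkl","wb"))
a=cv2.resize(cs["scene"]["img"][100:270,165:295],None,fx=3.4,fy=3.4,interpolation=cv2.INTER_CUBIC)
b=cv2.resize(cs["top"]["img"][142:232,202:302],None,fx=3.4,fy=3.4,interpolation=cv2.INTER_CUBIC)
o=np.zeros((580,800,3),np.uint8); o[:a.shape[0],:a.shape[1]]=a; o[:b.shape[0],450:450+b.shape[1]]=b
save(o,"s7.png"); print(readout.sense()["eef_pos"])
E
```

```text
time_s: 27.65
eef_pos: [0.4443, 0.3105, 0.0856]
eef_rot: [0.71, 0.705, -0.003, -0.0]
ft_force: [0.7, -0.6, 0.7]
grip_width: 0.0512
finger_force: 0.0
time_s: 28.05
eef_pos: [0.447, 0.3126, 0.1517]
eef_rot: [0.71, 0.705, 0.002, 0.0]
ft_force: [0.8, -0.0, -0.3]
grip_width: 0.0498
finger_force: 0.0
time_s: 28.55
eef_pos: [0.4659, 0.403, 0.1476]
eef_rot: [0.71, 0.705, -0.001, 0.0]
ft_force: [-0.1, -0.6, 0.5]
grip_width: 0.0475
finger_force: 0.0
time_s: 29.05
eef_pos: [0.4783, 0.4568, 0.1478]
eef_rot: [0.71, 0.705, -0.002, 0.0]
ft_force: [-0.7, 0.7, 0.1]
grip_width: 0.048
finger_force: 0.0
[0.47889627 0.45610941 0.14874398]
```

View pics/s7.png

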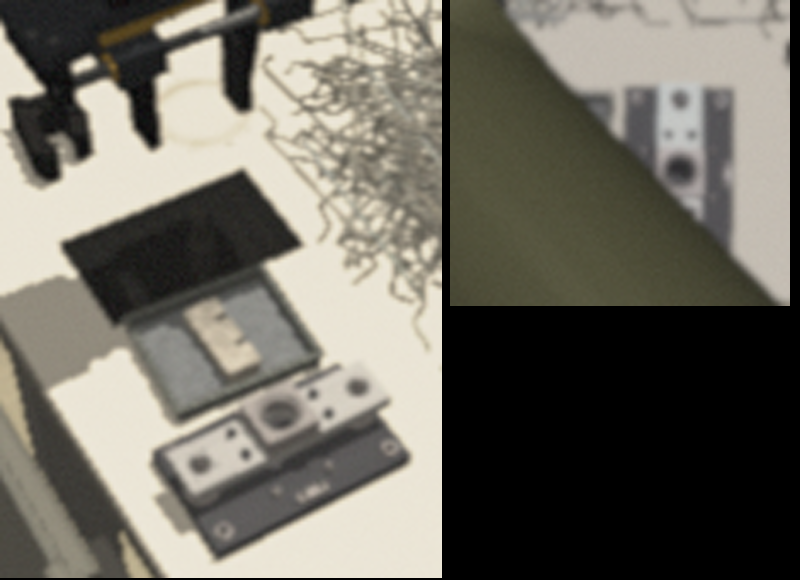

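The plate is seated over both pilots with the bore at (282,412). The gauge is in the tray and the punch is faint at about (205,235). Descending on the punch.

```bash

python3 -m jog '0 0.06 -1 0 0.45;0 0 -1 0 0.45;0 0 -0.8 0 0.45;0 0 -0.4 0 0.45;0 0 0 0 0.45' && python3 -m jog '0 0 -0.2 0 0.45;0 0 0 0 0.45;0 0 0 0 0.45'
```

```text
time_s: 29.65
eef_pos: [0.4783, 0.4576, 0.068]
eef_rot: [0.71, 0.704, -0.002, 0.0]
ft_force: [0.0, 0.2, -0.0]
grip_width: 0.0482
finger_force: 0.0
time_s: 29.95
eef_pos: [0.4794, 0.4595, 0.0655]
eef_rot: [0.71, 0.704, 0.001, 0.0]
ft_force: [0.1, -0.2, 0.4]
grip_width: 0.0482
finger_force: 0.0
```

```bash

python3 -m jog '0 -0.05 -0.2 0 0.45;0 0 0 0 0.45;0 0 0 0 0.45' && python3 -m jog '0 0 0 0 1;0 0 0 0 1;0 0 0 0 1;0 0 0 0 1;0 0 0 0 1'
```

```text
time_s: 30.25
eef_pos: [0.4789, 0.4578, 0.0594]
eef_rot: [0.71, 0.704, -0.0, 0.0]
ft_force: [-0.4, -0.6, -1.3]
grip_width: 0.0479
finger_force: 0.0
time_s: 30.75
eef_pos: [0.479, 0.458, 0.0596]
eef_rot: [0.71, 0.705, 0.0, 0.0]
ft_force: [0.1, -0.3, 0.2]
grip_width: 0.016
finger_force: 1.8
```

```bash

python3 -m jog '0 0 0 0 1;0 0 0.4 0 1;0 0 0.8 0 1;0 0 1 0 1;0 0 1 0 1' && python3 -m jog '0 0 0.4 0 1;0 0 0 0 1;-0.165 -0.73 0 0 1;-0.165 -0.73 0 0 1;-0.165 -0.73 0 0 1' && python3 -m jog '-0.165 -0.73 0 0 1;-0.165 -0.73 0 0 1;-0.165 -0.73 0 0 1;-0.165 -0.73 0 0 1;-0.165 -0.73 0 0 1' && python3 -m jog '0 0 0 0 1;0 0 0 0 1;0 0 -0.8 0 1;0 0 0 0 1;0 0 0 0 1'
```

```text
time_s: 31.25
eef_pos: [0.4789, 0.4578, 0.1409]
eef_rot: [0.71, 0.704, -0.0, 0.0]
ft_force: [-1.2, 0.5, -0.2]
grip_width: 0.0148
finger_force: 30.0
time_s: 31.75
eef_pos: [0.4656, 0.4019, 0.1476]
eef_rot: [0.71, 0.705, -0.002, 0.0]
ft_force: [0.7, 0.2, -0.4]
grip_width: 0.015
finger_force: 30.0
time_s: 32.25
eef_pos: [0.4449, 0.3106, 0.1479]
eef_rot: [0.71, 0.705, -0.001, -0.0]
ft_force: [-0.8, 0.1, -0.4]
grip_width: 0.0147
finger_force: 30.0
time_s: 32.75
eef_pos: [0.4455, 0.3125, 0.129]
eef_rot: [0.709, 0.705, -0.001, -0.0]
ft_force: [-0.3, 0.0, -1.2]
grip_width: 0.0144
finger_force: 30.0
```

```bash
python3 - <<'E'
from h import *
c=cam("scene"); save(cv2.resize(c["img"][145:270,175:295],None,fx=4.8,fy=4.8,interpolation=cv2.INTER_CUBIC),"s8.png"); print(readout.sense()["eef_pos"])
E
```

```text
[0.44591891 0.3126847  0.12965113]
```

View pics/s8.png

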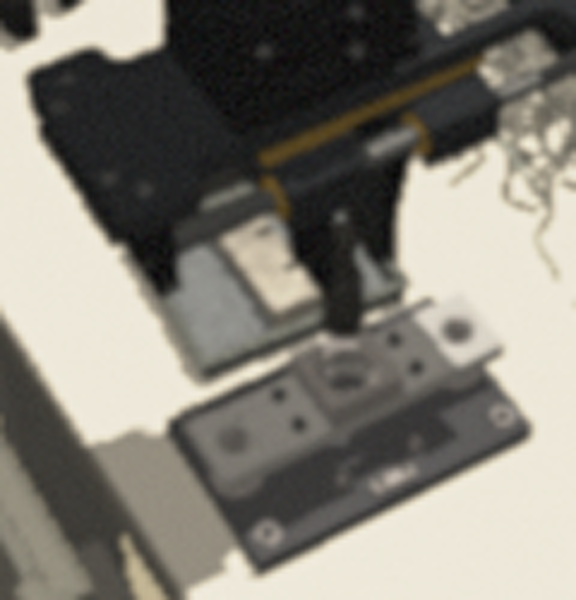

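The punch hangs straight with its foot at (345,330), directly above the bore at (350,375). Lowering with force checks.

```bash

python3 -m jog '0 -0.03 -0.5 0 1;0 0 -0.4 0 1;0 0 0 0 1;0 0 0 0 1' && python3 -m jog '0 0 -0.16 0 1;0 0 0 0 1;0 0 0 0 1' && python3 -m jog '0 0 -0.16 0 1;0 0 0 0 1'
```

```text
time_s: 33.2
eef_pos: [0.4457, 0.311, 0.1066]
eef_rot: [0.71, 0.704, -0.001, 0.0]
ft_force: [0.2, 0.3, -1.1]
grip_width: 0.0148
finger_force: 30.0
time_s: 33.5
eef_pos: [0.446, 0.3113, 0.1032]
eef_rot: [0.71, 0.704, 0.0, 0.0]
ft_force: [0.1, 0.1, 0.3]
grip_width: 0.0145
finger_force: 30.0
time_s: 33.7
eef_pos: [0.4457, 0.311, 0.0986]
eef_rot: [0.71, 0.705, -0.0, 0.0]
ft_force: [-0.8, -0.4, -0.0]
grip_width: 0.0149
finger_force: 30.0
```

```bash

python3 -m jog '0 0.03 -0.16 0 1;0 0 0 0 1' && python3 -m jog '0 0 -0.2 0 1;0 0 0 0 1' && python3 -m jog '0 0 -0.3 0 1;0 0 0 0 1' && python3 -m jog '0 0 -0.3 0 1;0 0 0 0 1'
```

```text
time_s: 33.9
eef_pos: [0.4456, 0.3119, 0.0945]
eef_rot: [0.71, 0.705, -0.0, -0.0]
ft_force: [-0.6, 0.5, -1.3]
grip_width: 0.0151
finger_force: 30.0
time_s: 34.1
eef_pos: [0.4455, 0.3116, 0.0893]
eef_rot: [0.71, 0.705, -0.001, 0.0]
ft_force: [0.5, -0.1, -0.8]
grip_width: 0.0148
finger_force: 30.0
time_s: 34.3
eef_pos: [0.4453, 0.3115, 0.0814]
eef_rot: [0.71, 0.705, -0.001, -0.0]
ft_force: [-0.6, -0.0, -0.1]
grip_width: 0.0145
finger_force: 30.0
time_s: 34.5
eef_pos: [0.4453, 0.3115, 0.0739]
eef_rot: [0.71, 0.705, -0.001, -0.0]
ft_force: [-0.3, 0.3, -0.1]
grip_width: 0.0152
finger_force: 30.0
```

```bash

python3 -m jog '0 0 -0.18 0 1;0 0 0 0 1' && python3 -m jog '0 0 -0.08 0 1;0 0 0 0 1' && python3 -m jog '0 0 -0.04 0 1;0 0 0 0 1'
```

```text
time_s: 34.7
eef_pos: [0.4456, 0.3117, 0.07]
eef_rot: [0.71, 0.704, -0.0, 0.0]
ft_force: [-0.5, -0.4, 0.7]
grip_width: 0.0146
finger_force: 30.0
time_s: 34.9
eef_pos: [0.4459, 0.3119, 0.0684]
eef_rot: [0.71, 0.704, -0.0, 0.0]
ft_force: [-0.4, -0.9, -1.0]
grip_width: 0.0154
finger_force: 30.0
time_s: 35.1
eef_pos: [0.4459, 0.3119, 0.0675]
eef_rot: [0.71, 0.705, -0.0, 0.0]
ft_force: [-0.2, 0.4, -1.2]
grip_width: 0.0148
finger_force: 30.0
```

```bash

python3 -m jog '0 0 -0.02 0 1;0 0 0 0 1;0 0 0 0 0.7;0 0 0 0 0.5;0 0 0 0 0.5' && python3 -m jog '0 0 0.2 0 0.5;0 0 0.6 0 0.5;0 0 1 0 0.5;0 0 1 0 0.5;0 0 1 0 0.5' && python3 -m jog '0.4 1 0.5 0 0.5;0.4 1 0.5 0 0.5;0.4 1 0 0 0.5;0.4 1 0 0 0.5;0.4 1 0 0 0.5' && python3 -m jog '0 1 0 0 0.5;0 1 0 0 0.5;0 0 0 0 0.5;0 0 0 0 0.5'
python3 - <<'E'
from h import *
cs={n:cam(n) for n in("scene","top")}
a=cv2.resize(cs["scene"]["img"][100:270,165:295],None,fx=3.4,fy=3.4,interpolation=cv2.INTER_CUBIC)
b=cv2.resize(cs["top"]["img"][142:232,202:302],None,fx=3.4,fy=3.4,interpolation=cv2.INTER_CUBIC)
o=np.zeros((580,800,3),np.uint8); o[:a.shape[0],:a.shape[1]]=a; o[:b.shape[0],450:450+b.shape[1]]=b
save(o,"s9.png")
for p in([.446,.312,.063],[.446,.312,.047]): print((proj(cs["scene"],p)[0]-[165,100]+.5)*3.4-.5)
E
```

```text
time_s: 35.6
eef_pos: [0.4461, 0.312, 0.0672]
eef_rot: [0.71, 0.704, 0.0, 0.0]
ft_force: [-0.1, -0.7, -0.2]
grip_width: 0.0312
finger_force: 0.0
time_s: 36.1
eef_pos: [0.4462, 0.3121, 0.1645]
eef_rot: [0.71, 0.704, 0.001, 0.0]
ft_force: [0.3, 0.5, -0.3]
grip_width: 0.0438
finger_force: 0.0
time_s: 36.6
eef_pos: [0.4966, 0.4382, 0.1889]
eef_rot: [0.71, 0.704, 0.001, 0.0]
ft_force: [1.2, 0.1, -0.2]
grip_width: 0.0436
finger_force: 0.0
time_s: 37.0
eef_pos: [0.4958, 0.4872, 0.1878]
eef_rot: [0.709, 0.705, 0.0, 0.0]
ft_force: [-0.4, 0.3, 0.1]
grip_width: 0.0436
finger_force: 0.0
[277.10727144 395.12370677]
[277.68191706 413.24782793]
```

View pics/s9.png

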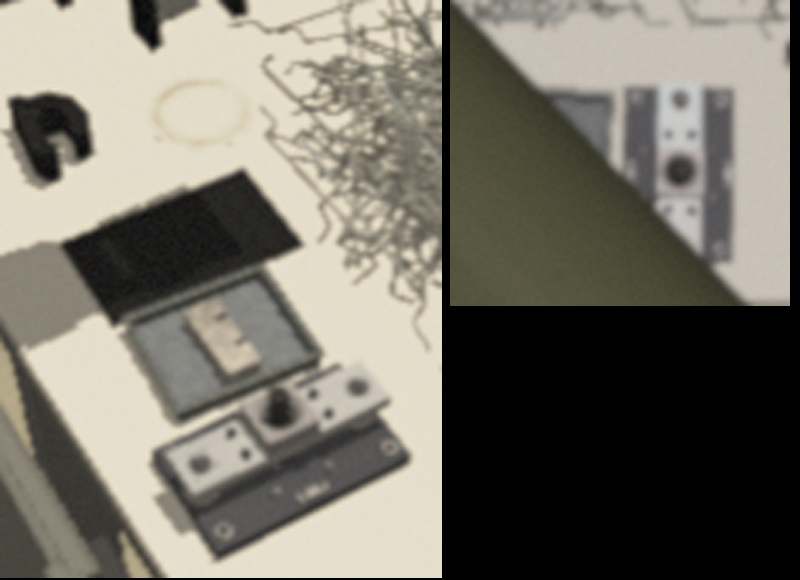

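The punch stands in the bush with its top at about (280,393), against (277,395) predicted for a fully down punch. The plate is seated, the gauge lies flat in the tray, and the mat is empty. Handing in.

```bash
python3 -c "
from plant import workorder; print(workorder.finish_job())"
```

```text
the job is handed in; nothing more can be done
None
```

I finished and handed in the job: the gauge is flat in the tray, the guide plate is down on both posts, and the punch is standing in its bush. The last pictures confirm this, I never went near the two clips, and the robot's clock stood at about 37 s; the hand-in call gave no verdict.

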